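# Dress the bench sander spindle

### The job

Fit the sanding drum on the upright spindle of the bench sander: slide the drum down over the post, teeth downwards, and turn it by feel until it drops fully home over the drive dogs, then put the clamp collar on it, hub upwards. Last push the cap onto the post until it snaps home on the collar, and keep it pressed down there with about 10 N for half a second before letting go. Press gently throughout so that the drum is not crushed, and leave the other things on the bench where they are.

Things in the scene. Friction and masses are not known exactly. Their poses are not given: they have to be found in the camera images.
- sander: head of a bench spindle sander, fixed: blue housing 180 x 160 mm with an aluminium top plate 32 mm above the bench. Origin at the centre of its underside, z up. At its centre a dark steel flange (52 mm across, top at 37 mm) and an upright steel post.
- seat (a point): point on the spindle axis at the flange top, z up along the post. Seated: drum origin here, collar origin 32 mm above, cap origin 46 mm above. On the flange stand two opposite drive dogs, 5 mm high, 5 mm wide, 15.5 to 22 mm off the axis. The flange and dogs are braked at an angle that is not reported, is not the housing's, and differs each time.
- post_top (a point): tip of the post, 60 mm above the flange top; the post is 14 mm across and its last 5 mm taper to 6 mm
- balls (a point): point on the post's axis at the height of three sprung balls (8 mm across) that stick 2.3 mm out of the post, 54.5 mm above the flange top
- drum: sanding drum 50 mm across, 32 mm high, brown grit on a black core, 20.5 mm bore; about 0.14 kg. Origin at the centre of its underside, z up. Its lowest 6 mm are four teeth, 90 degrees apart, 15 mm wide, 13 to 24 mm off the axis. With teeth on the dogs it stands 5 mm too high; within 0.1 rad of any of four angles its gaps pass over the dogs. Starts on its teeth. Over 40 N crushes it.
- collar: aluminium clamp collar: a flange 46 mm across and 4 mm thick with a hub 28 mm across and 10 mm high on it, 20.5 mm through bore; about 0.06 kg. Origin at the centre of its underside, z up. Starts with its hub up; grip it by the hub.
- cap: black push-on cap 34 mm across, 30 mm high, 0.06 kg. Origin at the centre of its underside, z up. Blind bore below: 16 mm wide at the lip (5 mm long), then 21 mm wide, 24 mm deep in all. Starts bore down. The lip meets the balls about 11 mm before home; pushing past them takes about 6 to 15 N, then it runs on and stops hard on the hub.
- offcut: loose plywood offcut 90 x 60 x 18 mm, origin at the centre of its underside; leave it alone
- wrench: loose steel wrench 160 mm long, lying flat; leave it alone
- jar: loose jar 52 mm across and 70 mm high, origin at the centre of its underside; leave it alone
Things that resemble listed ones, but are neither listed nor needed, are in the scene too. Leave any green or red look-alike of the cap alone. Several things have the shape of the collar; the one meant has the colours described above.

How it is judged (in metres and radians):
On the way, in this order (a step that is already met when the one before it is completed fails the run):
1. the drum is fully home on the flange, over the dogs (z of drum in the frame of seat between -0.002 and 0.002 m and horizontal distance between drum and seat below 0.004 m and angle between drum's own z axis and vertical below 0.08 rad), for 0.2 s.
2. the collar lies flat on the drum round the post, hub up, before the cap goes on (z of collar in the frame of seat between 0.029 and 0.0345 m and horizontal distance between collar and seat below 0.004 m and angle between collar's own z axis and vertical below 0.1 rad), for 0.2 s.
3. the cap is snapped home on the collar and pressed down on it with more than 5 N (z of cap in the frame of seat between 0.043 and 0.0485 m and horizontal distance between cap and seat below 0.004 m and angle between cap's own z axis and vertical below 0.1 rad and contact force between cap and collar above 5 N), for 0.2 s.
At the end, for the whole second after the job is handed in: Drum, collar and cap are stacked in that order on the post, upright and centred within 4 mm: the drum's underside within 2 mm of the flange top, the collar's within about 2.5 mm of 32 mm above it, the cap's within about 2.5 mm of 46 mm above it, all at rest and released (all of step 1 and all of step 2 and z of cap in the frame of seat between 0.043 and 0.0485 m and horizontal distance between cap and seat below 0.004 m and angle between cap's own z axis and vertical below 0.1 rad and linear speed of each of cap, drum below 0.02 m/s); the robot touches nothing.
It fails at once if the drum is pressed against the sander with more than 40 N (contact force between drum and sander above 40 N).
It fails at once if the collar or the cap is pressed against the sander with more than 40 N (contact force between any of collar, cap and sander above 40 N).
It fails at once if the offcut, the wrench or the jar is shifted by more than 20 mm (distance of any of offcut, wrench, jar from where it was at the start of the episode above 0.02 m).
It also fails if it takes over 72 s, if anything falls off the work surface, if the arm or the gripper's body presses on something with over 40 N, if the wrist force passes 120 N, or if a joint passes its speed limit or range.

### The arm

A 6-joint arm with a two-finger parallel gripper is mounted at the origin on the work surface. World frame = base frame: x ahead of the robot, y to its left, z up, the work surface at z = 0. Lengths are in mm, angles in rad, forces in N, time in s.
With the tool pointing down it reaches from about 275 to 825 mm from the base axis. Payload 5.2 kg.
Tool frame: the origin (TCP) lies at the very end of the fingers, on their centre line; the grasp point (between the pads) lies 19 mm behind it; z points along the fingers, y is the direction in which the jaws open and shut (so a half turn about z gives the same grasp; the last joint's range is limited). The gripper opens to 93 mm and grips with 3 to 60 N. Pads are 15 mm wide; open, the fingers measure 128 mm over their backs; the gripper's body (75 mm by 188 mm) begins 65 mm behind the grasp point.
Start: joints at [-1.484, 0.259, 1.535, -0, 1.348, -0.203], TCP at [157.189, -527.064, 218.653] pointing down, gripper open.
Joint ranges: [-3.14, 3.14], [-0.91, 2.08], [0.19, 2.58], [-1.22, 4.36], [0.22, 2.71], [-3.12, 3.12]. Speed limits (rad/s): [2.57, 2.57, 3.14, 3.14, 3.14, 3.14].

### API

Orientations are given as [roll, pitch, yaw] about the fixed x, y, z axes, in that order (R = Rz(yaw) Ry(pitch) Rx(roll)).
In Python, from bench import robot gives the robot as it stands. The module is installed in compiled form; this text tells all that it offers. Calls block until the motion is done:
- robot.move_ptp(position, orientation): joint-space move of the TCP to a pose.
- robot.move_linear(position, ori=None, speed=150, f_stop=None): straight line of the TCP; ori=None keeps the orientation; speed is the mean speed in mm/s. With f_stop (N) it stops when the force on the tool has changed by that much, and returns True; else False.
- robot.move_j(angles): joint-space move.
- robot.move_gripper(opening): opening from 0.0 (shut) to 1.0 (fully open); the grip force is fixed at half the most; returns when the fingers have stopped.
- robot.sleep(seconds).
- robot.inverse_kinematics(position, orientation): joint angles nearest the present ones, or None.
- robot.get_image(name): name is "scene" or "top"; returns a dict with "img" (480x640x3 uint8, blue, green, red), "fovy" (degrees; the focal length in pixels is half the picture's height over the tangent of half this angle, whatever the lens; pixels are square), "cx", "cy" (the principal point, pixels), "k1" (the pictures are not rectified: a ray, as slopes to the right and down, at radius r is drawn at 1 + k1 r^2 times it, then the intrinsics apply), "eye" and "orientation" of the camera in the world. Camera axes: x right, y down, z forward; pixel columns grow to the right and rows downward; lengths in mm; the calibration is good to about 2 mm. A picture is of the moment at which its call begins. There is no depth.
A pose or a line that the arm cannot do raises robot.MotionError and nothing moves.
- robot.hand_in(): hands the job in, once; it reports no verdict.
Readings, each from a call of its own:
- robot.current_t(): time.
- robot.current_qpos(): joint angles.
- robot.current_joint_vel(): joint speeds.
- robot.current_joint_efforts(): joint torques, N m.
- robot.current_tcp_pos(): TCP position.
- robot.current_eef_rot(): TCP orientation.
- robot.current_contact_force(): force on the tool from outside, world axes, zero at the start.
- robot.current_ft_torque(): the same for the moment, N m.
- robot.current_gripper_width(): opening from 0.0 (shut) to 1.0 (fully open).
Only numpy, scipy, OpenCV 4.12 (cv2) and the standard library are available. Lean on these libraries where they do the work, as an engineer would, in place of code of your own. Each camera call takes 0.05 s, during which the arm holds its last target.

## Working session

There is one attempt and no reset: what is moved stays moved. The work goes in short steps, each a Python script; the robot and the scene stay as the last script left them, time stands still between calls to the robot, and variables do not carry over. Pictures are saved under pics/ and viewed, and the job is handed in when it is done.

```bash
mkdir -p pics; python3 - <<'E'
from bench import robot
import cv2
for n in("scene","top"):
    d=robot.get_image(n); cv2.imwrite(f"pics/{n}0.png",d["img"]); print(n,{k:v for k,v in d.items() if k!="img"})
print(robot.current_t(),robot.current_eef_rot(),robot.current_contact_force())
E
```

```text
scene {'fovy': 42.14131560023937, 'cx': 326.9639535119339, 'cy': 227.02521025523671, 'k1': -0.15884553651139982, 'eye': array([1210.54654453,  609.06981878,  792.31104035]), 'orientation': array([-2.27548261, -0.0079068 ,  2.35002027])}
top {'fovy': 52.56331658352127, 'cx': 324.1954629865428, 'cy': 239.82406911456994, 'k1': 0.03783104671596925, 'eye': array([ 455.21142415,    2.07527037, 1081.37777961]), 'orientation': array([-2.99304429e+00, -8.04561152e-04, -1.56652865e+00])}
0.1 [-3.13999590e+00 -3.37271692e-04  2.89774233e-01] [ 0.6011062   0.44906327 -0.25405606]
```

View pics/scene0.png

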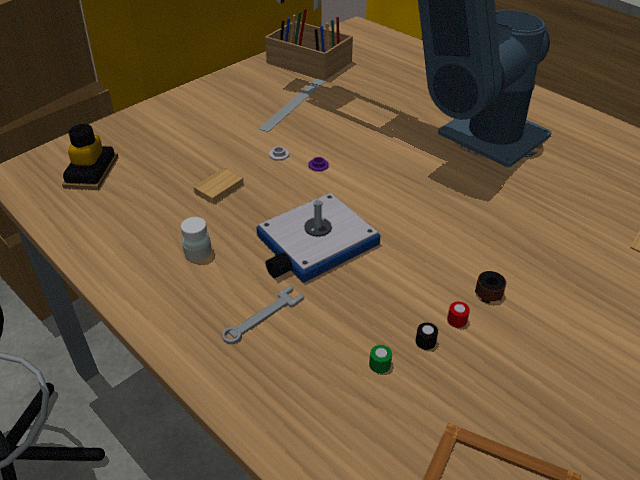

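View pics/top0.png

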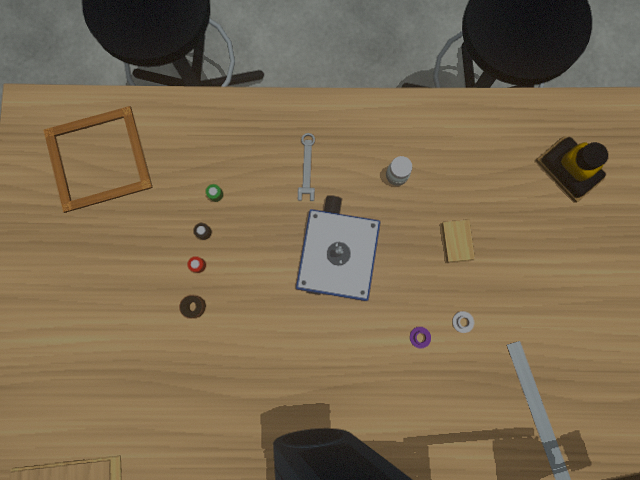

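The scene view shows the drum at (490,286), and caps in red (458,314), black (427,335) and green (380,358). The collar shapes are silver (278,153) and purple (318,163), and the sander is around (318,230). In the top view the drum is at (192,306), black cap (202,231), silver collar (463,322), purple one (420,337) and post (338,253). The black cap and the silver/aluminium collar fit the description. I'll confirm both in enlarged crops.

```bash
cat > h.py <<'E'
import numpy as np, cv2
from scipy.spatial.transform import Rotation as R
def cam(d):
    f=240/np.tan(np.radians(d["fovy"]/2)); K=np.array([[f,0,d["cx"]],[0,f,d["cy"]],[0,0,1]])
    return K,np.array([d["k1"],0,0,0,0.]),R.from_euler("xyz",d["orientation"]).as_matrix(),np.array(d["eye"])
def ray(d,p):
    K,D,M,e=cam(d); u=cv2.undistortPoints(np.array([[p]],float),K,D)[0,0]
    v=M@np.array([u[0],u[1],1]); return e,v/np.linalg.norm(v)
def plane(d,p,z):
    e,v=ray(d,p); return e+v*(z-e[2])/v[2]
def tri(d1,p1,d2,p2):
    e1,v1=ray(d1,p1); e2,v2=ray(d2,p2)
    s=np.linalg.lstsq(np.c_[v1,-v2],e2-e1,rcond=None)[0]
    a=e1+s[0]*v1;b=e2+s[1]*v2; return (a+b)/2,np.linalg.norm(a-b)
def proj(d,P):
    K,D,M,e=cam(d); return cv2.projectPoints(((np.atleast_2d(P)-e)@M),np.zeros(3),np.zeros(3),K,D)[0][:,0]
def crop(img,x,y,w,h,s): return cv2.resize(img[y:y+h,x:x+w],None,fx=s,fy=s,interpolation=cv2.INTER_CUBIC)
E
python3 - <<'E'
from bench import robot
from h import *
import pickle
d={n:robot.get_image(n) for n in("scene","top")}
pickle.dump(d,open("d0.pkl","wb"))
s,t=d["scene"]["img"],d["top"]["img"]
a=np.vstack([np.hstack([crop(s,350,260,160,120,2.5),crop(t,160,170,160,120,2.5)[:,:400]]),
 np.hstack([crop(s,250,130,100,75,4),crop(t,400,290,100,75,4)])])
cv2.imwrite("pics/c1.png",a)
b=np.hstack([crop(s,270,180,100,150,4),crop(t,288,200,100,150,4)])
cv2.imwrite("pics/c2.png",b)
E
```

```text
(no output)
```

View pics/c1.png

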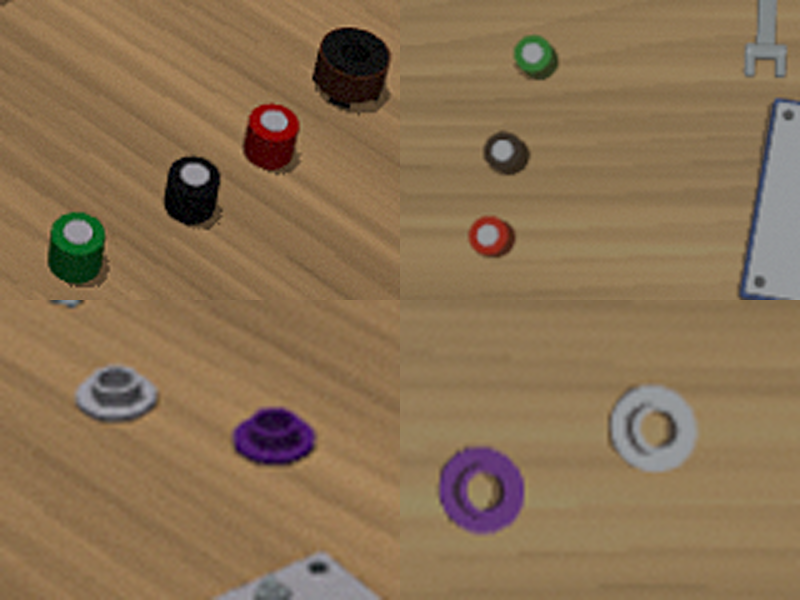

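View pics/c2.png

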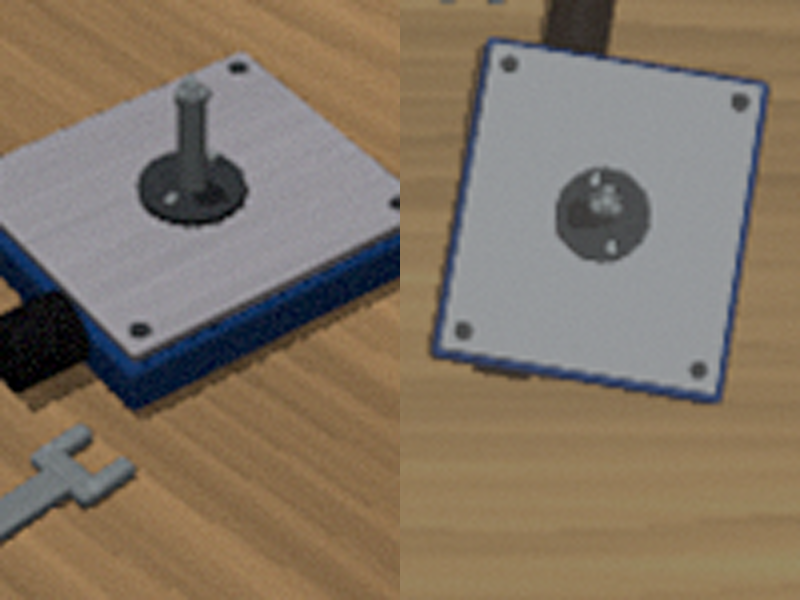

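The crops confirm it. The black cap has a white top disc, at scene (427,335) and top (202,231). The aluminium collar with its hub up is at scene (278,153) and top (463,322). In the top view the dogs show as bright spots near (337,245) and (341,261). Next I measure everything from both views.

```bash
cat > meas.py <<'E'
from h import *
import pickle
d=pickle.load(open("d0.pkl","rb"))
def blob(n,cond,box,minA=8):
    x,y,w,h=box; I=cv2.resize(d[n]["img"][y:y+h,x:x+w],None,fx=4,fy=4,interpolation=cv2.INTER_CUBIC)
    hsv=cv2.cvtColor(I,cv2.COLOR_BGR2HSV); m=cond(hsv.astype(int),I.astype(int)).astype(np.uint8)*255
    cs,_=cv2.findContours(m,cv2.RETR_EXTERNAL,cv2.CHAIN_APPROX_NONE)
    out=[]
    for c in sorted(cs,key=cv2.contourArea,reverse=True)[:5]:
        if cv2.contourArea(c)<minA*16: continue
        M=cv2.moments(c); o=lambda p:(round((p[0]+.5)/4-.5+x,2),round((p[1]+.5)/4-.5+y,2))
        e=cv2.fitEllipse(cv2.convexHull(c))
        out.append((o((M["m10"]/M["m00"],M["m01"]/M["m00"])),o(e[0]),np.round(np.array(e[1])/4,2),round(e[2]),cv2.contourArea(c)/16))
    return out
if __name__=="__main__":
    white=lambda h,I:(h[...,1]<60)&(h[...,2]>110)
    T=lambda a,b:[x if np.isscalar(x) else np.round(x,1) for x in tri(d["scene"],a,d["top"],b)]
    dark=lambda v:(lambda h,I:h[...,2]<v)
    for nm,bs,bt,c1,c2 in [("capdisc",(412,318,32,34),(190,220,26,24),white,white),
      ("collar",(264,140,30,28),(448,308,32,30),white,lambda h,I:(h[...,1]<70)&(h[...,2]>95)),
      ("drum",(470,265,42,42),(174,290,38,36),dark(80),dark(90)),
      ("flange",(296,210,46,34),(322,236,36,36),dark(100),dark(118))]:
        a=blob("scene",c1,bs);b=blob("top",c2,bt); print(nm);[print(" s",x) for x in a];[print(" t",x) for x in b]
        for i in (0,1): print("  tri",T(a[0][i],b[0][i]))
E
python3 meas.py
```

```text
capdisc
 s ((427.52, 329.29), (427.54, 329.31), array([ 8.4 , 11.18]), 101, 69.78125)
 t ((200.49, 229.67), (200.46, 229.67), array([7.98, 8.35]), 60, 49.03125)
  tri [array([633.7, 273.2,  29.3]), np.float64(0.8119410509727613)]
  tri [array([633.7, 273.3,  29.3]), np.float64(0.7923457128307537)]
collar
 s ((278.46, 152.5), (278.4, 152.47), array([12.75, 20.  ]), 89, 188.125)
 t ((462.95, 321.67), (462.95, 321.66), array([21.69, 22.78]), 132, 378.5625)
  tri [array([ 437.5, -301.4,    3. ]), np.float64(0.030981143651039465)]
  tri [array([ 437.6, -301.4,    3.1]), np.float64(0.10123517682509207)]
drum
 s ((490.09, 286.67), (490.22, 287.25), array([31.5 , 33.84]), 179, 763.28125)
 t ((192.26, 306.3), (192.32, 306.33), array([23.01, 26.34]), 82, 461.6875)
  tri [array([468. , 286.9,  15.4]), np.float64(0.17688530054267235)]
  tri [array([467.9, 287.2,  14.1]), np.float64(0.0783573530184375)]
flange
 s ((317.54, 225.26), (317.71, 223.54), array([27.48, 27.83]), 129, 462.53125)
 t ((338.14, 253.33), (338.12, 253.34), array([23.8 , 24.11]), 58, 437.59375)
  tri [array([582.2, -28.3,  35.5]), np.float64(0.3042379211398732)]
  tri [array([581.7, -28.2,  39.6]), np.float64(0.15647248799643265)]
```

```bash
python3 - <<'E'
from meas import *
s,t=d["scene"],d["top"]
print("flange top@37",plane(t,(338.13,253.33),37))
mid=lambda v:(lambda h,I:(h[...,2]>v))
# screws on plate (top)
for box in [(308,208,16,16),(365,218,16,16),(296,274,16,16),(354,284,16,16)]:
    b=blob("top",lambda h,I:h[...,2]<105,box,3); print(box,[x[1:] for x in b])
print("tip",tri(s,(318,200.3),t,(339.2,249.7)))
for z in (37,97): print(z,proj(s,[582,-28.2,z]),proj(t,[582,-28.2,z]))
# dogs
for p in [(336.75,244.8),(341,261.2)]: print("dog",plane(t,p,42))
a=np.hstack([crop(s["img"],300,190,40,50,10),crop(t["img"],320,232,40,50,10)]);cv2.imwrite("pics/c3.png",a)
E
```

```text
flange top@37 [582.0885552 -28.3753729  37.       ]
(308, 208, 16, 16) [((314.26, 213.83), array([13.17, 21.68]), 48, 31.25), ((314.84, 215.65), array([3.73, 3.97]), 100, 10.53125)]
(365, 218, 16, 16) [((338.13, 247.62), array([34.27, 98.06]), 57, 21.375), ((372.5, 225.06), array([4.18, 4.29]), 126, 12.8125)]
(296, 274, 16, 16) [((312.77, 331.32), array([ 18.57, 119.66]), 166, 37.21875), ((303.28, 282.28), array([3.93, 4.3 ]), 155, 12.1875)]
(354, 284, 16, 16) [((368.37, 293.49), array([ 2.23, 13.17]), 9, 13.34375), ((358.54, 298.87), array([ 3.12, 11.32]), 101, 13.3125), ((362.16, 292.11), array([3.76, 4.  ]), 27, 10.5)]
tip (array([581.94398608, -28.21157436,  95.10534449]), np.float64(1.7352773571916287))
37 [[317.56701182 224.64988316]] [[338.04894801 253.37028961]]
97 [[317.50836452 199.42964125]] [[338.90088106 249.83081952]]
dog [600.01290905 -25.25040434  42.        ]
dog [564.48621482 -34.3935223   42.        ]
```

View pics/c3.png

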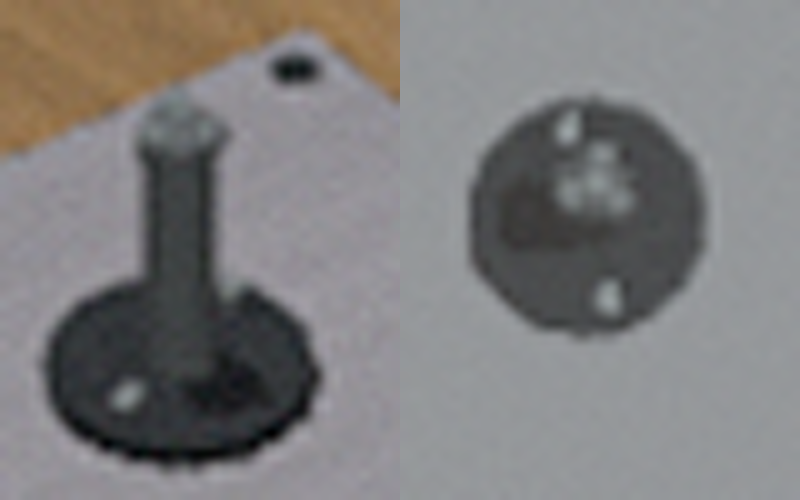

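```bash
python3 - <<'E'
from meas import *
I=d["scene"]["img"]; a=crop(I,470,265,42,42,12); a=np.clip(a.astype(float)*2.2,0,255).astype(np.uint8)
cv2.imwrite("pics/c4.png",a)
E
```

```text
(no output)
```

View pics/c4.png

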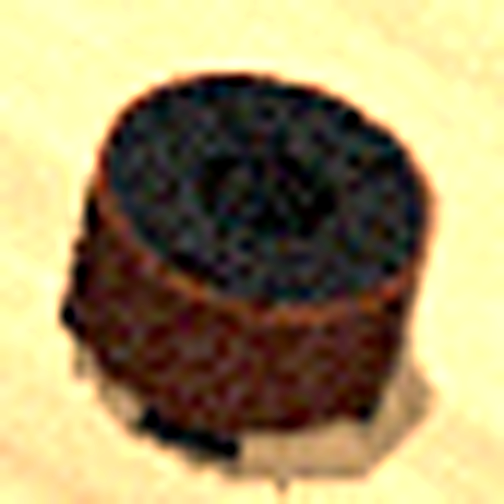

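```bash
python3 - <<'E'
from meas import *
s,t=d["scene"],d["top"]
px=lambda x,y:(470+(x+.5)/12-.5,265+(y+.5)/12-.5)
print("drum top centre scene@32",plane(s,px(266,190),32))
b=blob("top",lambda h,I:h[...,2]<90,(174,290,38,36));print(b[0], plane(t,b[0][0],32),plane(t,b[0][0],16))
for p in [(190,437),(70,305),(368,412)]: 
    P=plane(s,px(*p),3); print("tooth",P,np.arctan2(P[1]-287,P[0]-468),np.hypot(P[1]-287,P[0]-468))
a=crop(t["img"],170,284,45,45,12);cv2.imwrite("pics/c5.png",np.clip(a.astype(float)*1.8,0,255).astype(np.uint8))
E
```

```text
drum top centre scene@32 [468.95802675 287.2091004   32.        ]
((192.26, 306.3), (192.32, 306.33), array([23.01, 26.34]), 82, 461.6875) [467.73125312 282.54360312  32.        ] [467.92214459 286.8199404   16.        ]
tooth [491.46939018 295.21559776   3.        ] 0.3367245899295616 24.86580628344783
tooth [481.72710182 267.23799171   3.        ] -0.9636897011346788 24.061801594548854
tooth [468.74202663 311.42454049   3.        ] 1.5404252963507385 24.43580941757752
```

View pics/c5.png

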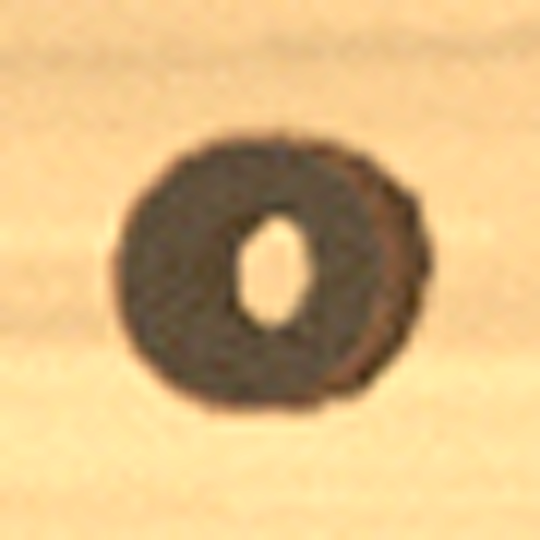

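The marked drum tooth is at 0.34 rad and the dogs at 0.25 rad, so the drum needs a turn of about +0.70. The drum centre is (468,287), the post axis (582.1,-28.3). Now I pick up the drum.

```bash
python3 - <<'E'
from bench import robot
import numpy as np
pi=np.pi
robot.move_ptp([468.2,287,90],[pi,0,0]); print(robot.current_t(),robot.current_qpos().round(2) if hasattr(robot.current_qpos(),'round') else robot.current_qpos())
print(robot.move_linear([468.2,287,7],speed=120,f_stop=8),robot.current_tcp_pos())
robot.move_gripper(0.0); print(robot.current_gripper_width()*93,robot.current_t())
robot.move_linear([468.2,287,150],speed=200)
print(robot.current_t(),robot.current_contact_force())
robot.move_ptp([582.1,-28.3,150],[pi,0,0.70]); print(robot.current_t(),robot.current_tcp_pos(),robot.current_eef_rot(),robot.current_qpos())
import h,cv2
s=robot.get_image("scene");t=robot.get_image("top")
a=np.hstack([h.crop(s["img"],270,120,100,150,4),h.crop(t["img"],288,180,100,150,4)]);cv2.imwrite("pics/p1.png",a)
E
```

```text
3.2833 [ 0.35  0.38  1.71 -0.    1.06  1.92]
False [468.78629642 287.12233738   7.49970063]
50.84495346879267 4.875
5.7417 [-0.52745967  0.03725698 -1.42535158]
7.0083 [581.60376552 -27.4688978  149.23658794] [-3.13999099e+00  5.92710049e-04  6.99735750e-01] [-2.38958186e-01  3.70281121e-01  1.55367498e+00  4.98629692e-04
  1.21927899e+00  6.31930791e-01]
```

View pics/p1.png

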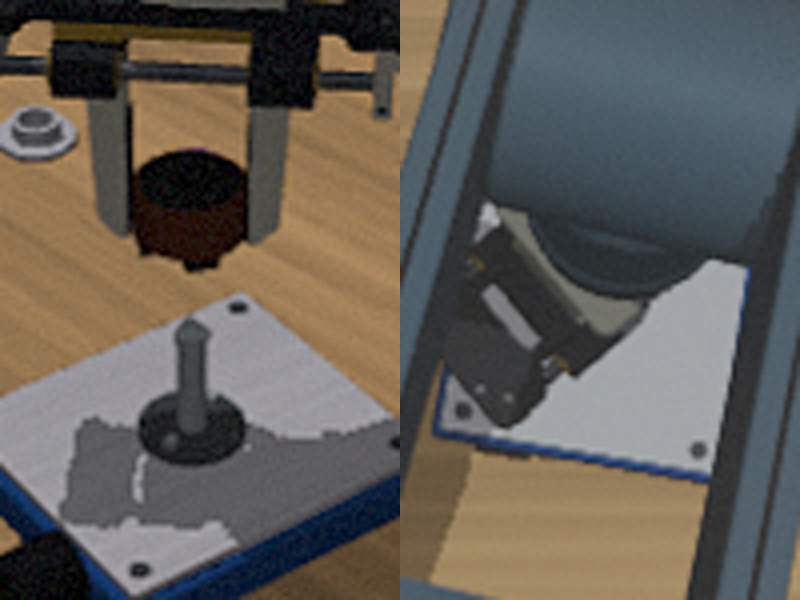

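The drum is held upright with its teeth down, centred over the post (crop (190,205) over (192,330)). I lower it with force stops.

```bash
python3 - <<'E'
from bench import robot
import numpy as np
X=[582.1,-28.3]
print(robot.move_linear(X+[112],speed=100,f_stop=6),robot.current_tcp_pos(),robot.current_contact_force())
print(robot.move_linear(X+[54],speed=60,f_stop=6),robot.current_tcp_pos(),robot.current_contact_force())
if robot.current_tcp_pos()[2]<57:
    print(robot.move_linear(X+[41],speed=15,f_stop=6),robot.current_tcp_pos(),robot.current_contact_force())
print(robot.current_t(),robot.current_ft_torque(),robot.current_eef_rot(),robot.current_qpos())
E
```

```text
False [582.14615121 -27.92928769 112.04560765] [-0.19580704 -0.49407725 -0.93523414]
False [582.47257632 -28.53829993  54.32882098] [ 0.12705826 -0.07986885 -0.51630415]
True [582.2338921  -28.11345442  44.00714274] [-0.86101563  0.302021    4.56288223]
9.425 [-0.07846969  0.14914756  0.00835948] [-3.14151188e+00 -3.31514459e-04  6.99918479e-01] [-2.39693858e-01  4.84538429e-01  1.66614243e+00  3.76951792e-04
  9.90781409e-01  6.30977413e-01]
```

It went to z=44.0 with no stop at 49, so it's home rather than standing on the dogs. I release, go above the collar and check by camera.

```bash
python3 - <<'E'
from bench import robot
import numpy as np,h,cv2,pickle
robot.move_gripper(0.75)
robot.move_linear([582.1,-28.3,190],speed=250)
robot.move_ptp([437.5,-301.4,90],[np.pi,0,np.pi/2])
print(robot.current_t(),robot.current_tcp_pos(),robot.current_qpos())
d={n:robot.get_image(n) for n in("scene","top")};pickle.dump(d,open("d1.pkl","wb"))
s,t=d["scene"],d["top"]
a=np.hstack([h.crop(s["img"],270,160,100,100,4),h.crop(t["img"],288,200,100,100,4)]);cv2.imwrite("pics/p2.png",a)
P=lambda z,r=25:np.array([[582.1+r*np.cos(a),-28.3+r*np.sin(a),z] for a in np.linspace(0,6.28,40)])
# expected top rim rows if home (69) / high (74)
for z in (69,74): 
    q=h.proj(s,P(z)); print(z,q.min(0),q.max(0))
E
```

```text
12.0167 [ 437.57889061 -300.795125     89.44092427] [-8.12626604e-01  3.49298278e-01  1.75234078e+00  3.13792861e-04
  1.04110080e+00 -8.12245676e-01]
69 [303.93312374 203.05723089] [330.96130734 220.06012198]
74 [303.89025717 200.95759714] [330.99390166 217.93699343]
```

View pics/p2.png

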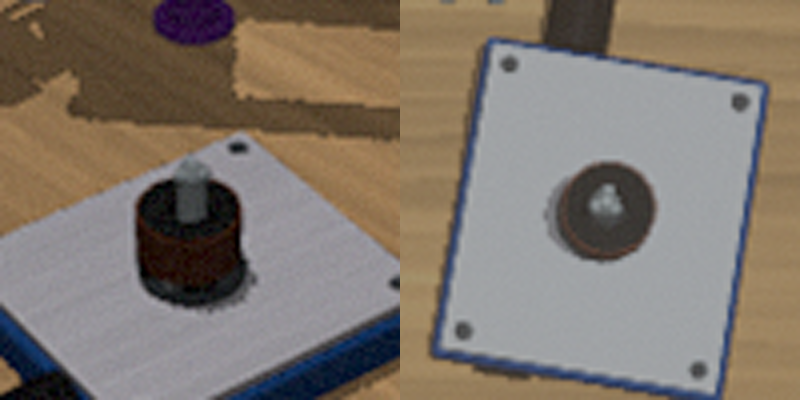

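The drum's top rim spans rows 204–220.5 in the scene view. Home predicts 203–220 and standing on the dogs 201–218, so it's home and centred. Now the collar.

```bash
python3 - <<'E'
from bench import robot
import numpy as np,h,cv2
robot.move_gripper(0.6)
print(robot.move_linear([437.5,-301.4,5.8],speed=80,f_stop=8),robot.current_tcp_pos())
robot.move_gripper(0.0); print(robot.current_gripper_width()*93,robot.current_t())
robot.move_linear([437.5,-301.4,150],speed=200)
robot.move_ptp([582.1,-28.3,150],[np.pi,0,0.7]); print(robot.current_t(),robot.current_tcp_pos(),robot.current_gripper_width()*93)
s=robot.get_image("scene")
cv2.imwrite("pics/p3.png",h.crop(s["img"],270,120,100,130,5))
E
```

```text
False [ 437.82639496 -301.76171286    6.29695802]
26.998393845597825 14.3917
16.5667 [581.6577909  -28.83720699 149.23579451] 27.316264180589908
```

View pics/p3.png

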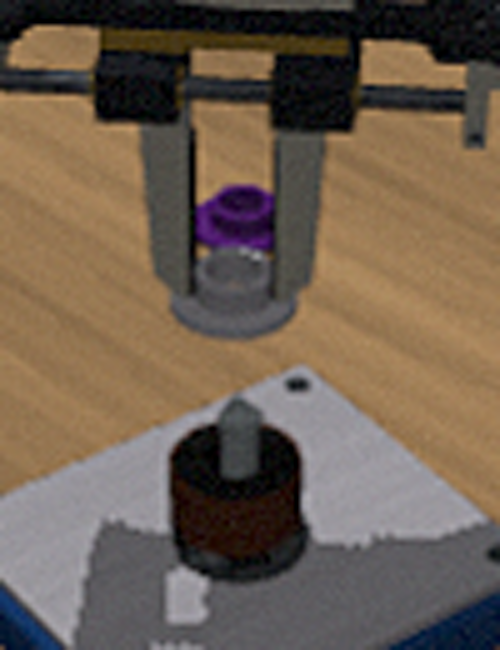

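The collar is level at crop (233,290), hub up, and centred over the post at (238,410). I lower it; contact is expected at TCP z≈75.

```bash
python3 - <<'E'
from bench import robot
import numpy as np,h,cv2,pickle
X=[582.1,-28.3]
print(robot.move_linear(X+[112],speed=100,f_stop=6),robot.current_tcp_pos())
print(robot.move_linear(X+[82],speed=60,f_stop=6),robot.current_tcp_pos(),robot.current_contact_force())
if robot.current_tcp_pos()[2]<85:
    print(robot.move_linear(X+[72],speed=15,f_stop=5),robot.current_tcp_pos(),robot.current_contact_force())
    if abs(robot.current_tcp_pos()[2]-75)<2:
        robot.move_gripper(0.65)
        robot.move_linear(X+[170],speed=250)
        robot.move_ptp([633.7,273.2,100],[np.pi,0,0])
        d={n:robot.get_image(n) for n in("scene","top")}
        a=np.hstack([h.crop(d["scene"]["img"],270,160,100,100,4),h.crop(d["top"]["img"],288,200,100,100,4)]);cv2.imwrite("pics/p4.png",a)
print(robot.current_t(),robot.current_qpos(),robot.current_tcp_pos())
E
```

```text
False [582.13464073 -28.74583288 112.05733437]
True [581.4077913  -28.165594    96.23058619] [-0.17854494 -0.3390646  -0.6494027 ]
17.5 [-2.39888469e-01  4.22532498e-01  1.61672525e+00 -6.07078436e-05
  1.10376729e+00  6.30908155e-01] [581.4077913  -28.165594    96.23058619]
```

It stopped early, at z=96, with the collar bottom at about 90. That is the ball height, and radial clearance there is only about 1 mm. I try again slowly and watch the side force.

```bash
python3 - <<'E'
from bench import robot
import numpy as np,h,cv2,pickle
X=[582.1,-28.3]
for i in range(2):
    print(robot.move_linear(X+[98 if i==0 else 82],speed=20,f_stop=6),robot.current_tcp_pos(),robot.current_contact_force(),robot.current_ft_torque())
print(robot.current_t(),robot.current_gripper_width()*93)
E
```

```text
False [582.11418315 -28.33080637  98.22176652] [-0.88585338 -0.08306259  0.08068798] [-0.08109283  0.1709204   0.02135763]
False [582.28891027 -28.29422658  81.88473286] [-0.83902885 -0.74815355 -1.02300621] [-0.09088401  0.01987153 -0.01291448]
18.7 27.219143485518792
```

It passed freely this time. I finish the placement and go over to the cap.

```bash
python3 - <<'E'
from bench import robot
import numpy as np,h,cv2,pickle
X=[582.1,-28.3]
print(robot.move_linear(X+[72],speed=12,f_stop=5),robot.current_tcp_pos(),robot.current_contact_force())
if abs(robot.current_tcp_pos()[2]-75)<2:
    robot.move_gripper(0.65)
    robot.move_linear(X+[170],speed=200)
    robot.move_ptp([633.7,273.2,100],[np.pi,0,0])
    d={n:robot.get_image(n) for n in("scene","top")}
    a=np.hstack([h.crop(d["scene"]["img"],270,160,100,100,4),h.crop(d["top"]["img"],288,200,100,100,4)]);cv2.imwrite("pics/p4.png",a)
print(robot.current_t(),robot.current_qpos(),robot.current_tcp_pos())
E
```

```text
True [582.19049171 -28.33695019  74.82656218] [-0.56714801 -0.54286466  4.27646475]
21.9833 [ 2.43789755e-01  5.93691558e-01  1.31437432e+00 -3.98304859e-04
  1.23357848e+00  1.81588994e+00] [634.07563314 271.75224947 100.05339811]
```

View pics/p4.png

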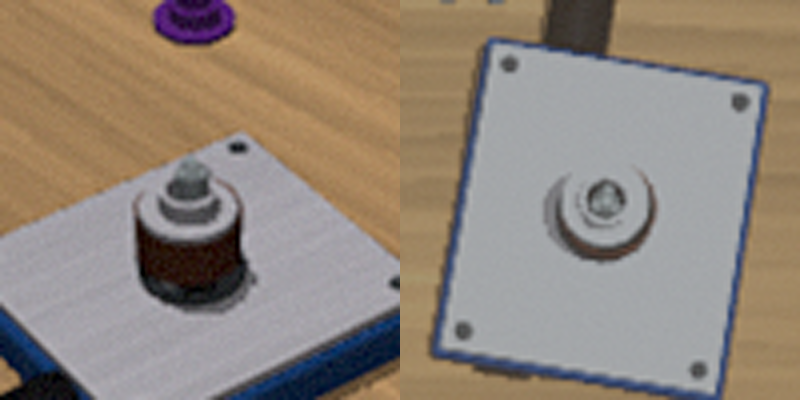

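The collar lies flat on the drum, hub up, round the post at crop (190,205) scene and (604,205) top. Now the cap.

```bash
python3 - <<'E'
from bench import robot
import numpy as np,h,cv2
C=[633.7,273.2]
print(robot.move_linear(C+[50],speed=80,f_stop=8),robot.move_linear(C+[7],speed=60,f_stop=8),robot.current_tcp_pos())
robot.move_gripper(0.0); print(robot.current_gripper_width()*93,robot.current_t())
robot.move_linear(C+[150],speed=200)
robot.move_ptp([582.1,-28.3,150],[np.pi,0,0.7])
robot.move_linear([582.1,-28.3,115],speed=60,f_stop=6)
print(robot.current_t(),robot.current_tcp_pos(),robot.current_gripper_width()*93)
s=robot.get_image("scene")
cv2.imwrite("pics/p5.png",h.crop(s["img"],270,120,100,130,5))
E
```

```text
False False [633.98851909 273.26305892   7.23179573]
33.68606249007969 24.175
26.9417 [582.23505773 -28.36445562 115.0177779 ] 33.6915758355794
```

View pics/p5.png

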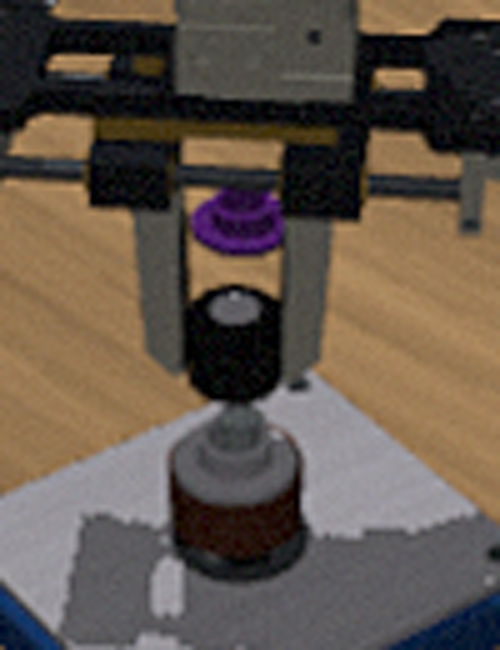

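The black cap is gripped upright at crop (235,340), directly over the post tip at (237,405). I push it down in slow steps with force stops.

```bash
python3 - <<'E'
from bench import robot
import numpy as np
X=[582.1,-28.3]
st=robot.move_linear(X+[103.5],speed=30,f_stop=5); print(st,robot.current_tcp_pos(),robot.current_contact_force())
st=robot.move_linear(X+[101.5],speed=10,f_stop=5); print(st,robot.current_tcp_pos(),robot.current_contact_force())
if robot.current_tcp_pos()[2]<103:
    st=robot.move_linear(X+[86],speed=10,f_stop=19); print(st,robot.current_tcp_pos(),robot.current_contact_force())
    robot.sleep(.1); print(robot.current_contact_force(),robot.current_tcp_pos(),robot.current_ft_torque())
print(robot.current_t(),robot.current_gripper_width()*93)
E
```

```text
False [581.98923259 -28.27758325 103.31191995] [ 0.22400223  0.80020871 -1.03037147]
False [582.42131695 -28.35572901 102.00043108] [-0.42829518  1.13853773  2.64612668]
True [582.54863276 -28.30016178 101.32618765] [-1.96454968  0.04145527  8.18969082]
[-1.93589683  0.68198767  9.10839445] [582.50696129 -28.30297258 101.48267534] [ 0.17223222  0.42400549 -0.00368336]
28.575 33.6823527702743
```

It stopped at the balls (z 101.3) before the snap. I push a little harder with a small x correction, staying well under 40 N.

```bash
python3 - <<'E'
from bench import robot
import numpy as np
X=[581.8,-28.3]
for f in (18,22):
    st=robot.move_linear(X+[87],speed=8,f_stop=f); print(f,st,robot.current_tcp_pos(),robot.current_contact_force(),robot.current_t())
    if robot.current_tcp_pos()[2]<97: break
robot.sleep(.1); print(robot.current_contact_force(),robot.current_tcp_pos(),robot.current_ft_torque(),robot.current_gripper_width()*93)
E
```

```text
18 True [582.60564871 -28.24119944 101.16082586] [-2.42625245  1.60346677  9.51274938] 29.2667
22 True [582.91180073 -27.94773747 100.59937341] [-0.89308014  2.76326877  5.40551167] 30.025
[0.22376297 2.74020342 5.01369411] [582.91115958 -27.57879453 100.47600703] [0.63776213 0.16014179 0.00104517] 33.3868277886222
```

```bash
python3 - <<'E'
from bench import robot
import numpy as np,h,cv2
s=robot.get_image("scene")
cv2.imwrite("pics/p6.png",h.crop(s["img"],285,150,70,100,6))
print(robot.current_contact_force(),robot.current_ft_torque(),robot.current_eef_rot(),robot.current_tcp_pos())
E
```

```text
[-1.39610649  3.1586294   6.1795405 ] [ 0.6659373   0.15810218 -0.03455268] [ 3.13760427 -0.00417859  0.70088077] [582.91556654 -27.51944543 100.50375381]
```

View pics/p6.png

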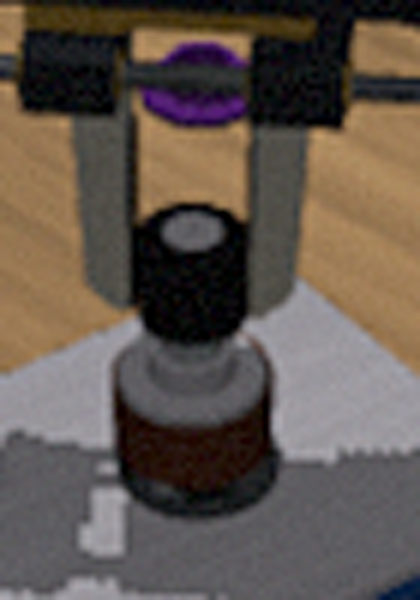

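The cap sits on the balls nearly upright, but gripping it high adds a moment. It can rest there, so I let go and push it on-axis from above with shut fingers.

```bash
python3 - <<'E'
from bench import robot
import numpy as np,h,cv2
X=[582.1,-28.3]
robot.move_gripper(0.6)
robot.move_linear(X+[150],ori=[np.pi,0,0.7],speed=120)
robot.move_gripper(0.0)
print(robot.current_t(),robot.current_contact_force(),robot.current_tcp_pos())
s=robot.get_image("scene")
cv2.imwrite("pics/p7.png",h.crop(s["img"],285,150,70,100,6))
E
```

```text
32.3167 [-0.21862501  0.39678059  0.12371179] [582.1322698  -28.30268076 150.03653068]
```

View pics/p7.png

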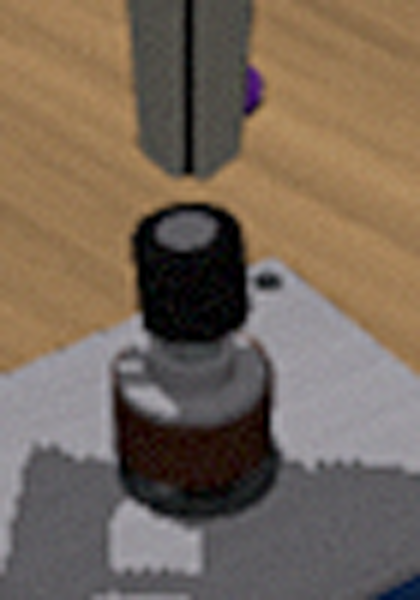

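```bash
python3 - <<'E'
from bench import robot
import numpy as np,h,cv2
X=[582.1,-28.3]
print(robot.move_linear(X+[129],speed=60,f_stop=5),robot.current_tcp_pos(),robot.current_contact_force())
print(robot.move_linear(X+[110],speed=10,f_stop=20),robot.current_tcp_pos(),robot.current_contact_force())
robot.sleep(.1);print(robot.current_contact_force(),robot.current_ft_torque(),robot.current_t(),robot.current_tcp_pos())
s=robot.get_image("scene")
cv2.imwrite("pics/p8.png",h.crop(s["img"],285,150,70,100,6))
E
```

```text
False [581.7693856  -28.2317124  128.36978217] [-0.50207652  0.1129514  -0.08405987]
True [582.27526015 -28.3097013  113.27251523] [-2.6211825  -0.17490325  5.98104029]
[-1.11828226  0.07107258  5.1448581 ] [0.02975898 0.31237053 0.00930617] 34.625 [582.22961549 -28.29665109 113.2868572 ]
```

View pics/p8.png

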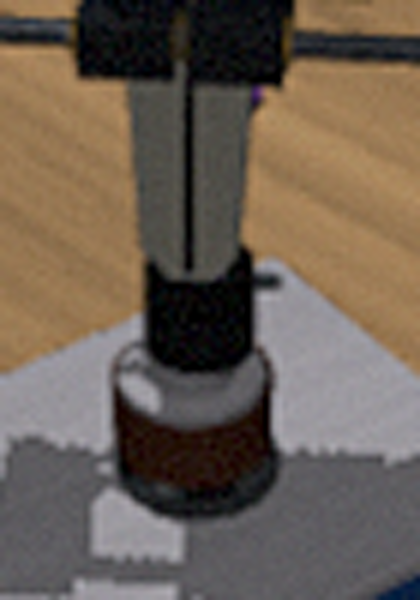

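The cap snapped home: z=113.3 against the predicted 113. The residual force is only about 5 N, so I raise it in small steps to about 10–12 N and hold.

```bash
python3 - <<'E'
from bench import robot
import numpy as np,h,cv2
X=[582.1,-28.3]
z=robot.current_tcp_pos()[2]-0.1
for i in range(14):
    st=robot.move_linear(X+[z],speed=10,f_stop=15); robot.sleep(.08)
    f=np.mean([robot.current_contact_force()[2] for _ in range(3)]); print(round(z,2),st,round(f,2))
    if f>10: break
    z-=0.25 if f<7 else .12
for i in range(8):
    robot.sleep(.1); print(round(robot.current_contact_force()[2],2),end=" ")
print(robot.current_t(),robot.current_tcp_pos())
E
```

```text
113.19 False 5.31
112.94 False 6.03
112.69 False 7.52
112.57 False 8.07
112.45 False 8.18
112.33 False 8.97
112.21 False 10.01
10.73 9.25 11.0 10.26 10.65 9.13 9.16 10.12 37.8083 [582.31344735 -28.33462325 113.2245348 ]
```

It held about 10 N for 0.8 s. I lift off, clear the view and check.

```bash
python3 - <<'E'
from bench import robot
import numpy as np,h,cv2,pickle
robot.move_linear([582.1,-28.3,200],speed=80)
robot.move_ptp([437.5,-250,200],[np.pi,0,0.7])
d={n:robot.get_image(n) for n in("scene","top")};pickle.dump(d,open("d2.pkl","wb"))
a=np.hstack([h.crop(d["scene"]["img"],270,160,100,140,4),h.crop(d["top"]["img"],288,190,100,140,4)]);cv2.imwrite("pics/p9.png",a)
cv2.imwrite("pics/p9b.png",d["scene"]["img"])
import meas; meas.d=d
w=lambda hh,I:(hh[...,1]<60)&(hh[...,2]>120)
b1=meas.blob("scene",w,(309,183,18,12),3);b2=meas.blob("top",w,(330,240,20,20),3)
print(b1,b2,h.proj(d["scene"],[582.1,-28.3,113]),h.proj(d["top"],[582.1,-28.3,113]))
print(robot.current_t())
E
```

```text
[((317.95, 192.51), (317.91, 193.02), array([5.92, 9.88]), 87, 34.0625)] [((339.4, 249.04), (339.28, 247.2), array([23.44, 28.09]), 6, 368.71875)] [[317.414435   192.41491398]] [[339.19531703 248.76518594]]
40.1917
```

View pics/p9.png

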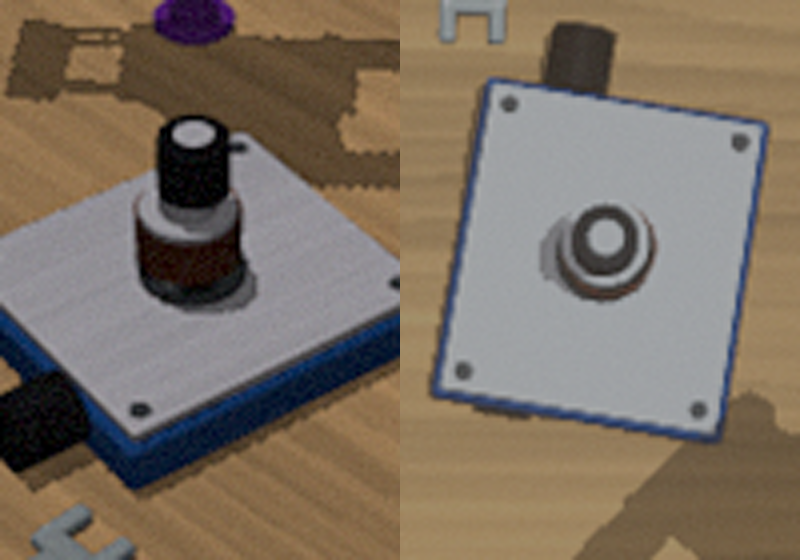

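View pics/p9b.png

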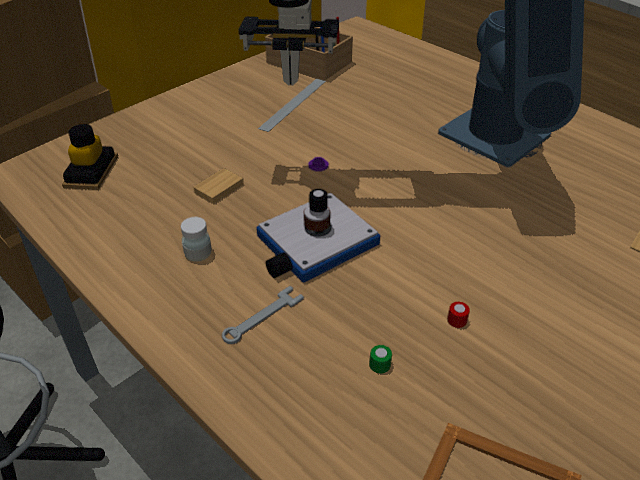

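```bash
python3 -c "
from bench import robot
robot.hand_in(); print(robot.current_t())"
```

```text
the job is handed in; nothing more can be done
the job is handed in; nothing more can be done
```

The drum, collar and cap are stacked on the spindle, and I handed the job in at about 40 s on the robot's clock. The interface gives no verdict.

- **Drum:** it went fully home on the first descent, at TCP z=44.0 as predicted. I had pre-turned it 0.70 rad from the tooth and dog angles seen in the pictures, so no turning by feel was needed. The camera check of its top rim agreed with home and not with standing on the dogs.
- **Collar:** one force stop came at the ball height, where the clearance is only about 1 mm. A slower second pass went through freely, and the collar lies flat on the drum with its hub up.
- **Cap:** three pushes with the cap gripped stalled at the balls, and it tilted slightly. I let go and pushed it from above with the fingers shut. It snapped home at z=113.3 (predicted 113), and I held it at 9 to 11 N for 0.8 s.
- **Last checks:** the cap's disc was at scene pixel (318.0,192.5) against a predicted (317.4,192.4), and the stack looked upright and centred. The matching top-view disc measurement failed because its mask merged with the plate, so that view was judged by eye. The offcut, wrench and jar look unmoved by eye, and the arm is clear of everything.

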